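# Open the day-locked dial padlock on the nut chest

## Robot

A 6-joint arm with a two-finger parallel gripper is mounted at the origin on the work surface. World frame = base frame: x ahead of the robot, y to its left, z up, the work surface at z = 0. Lengths are in m, angles in rad, forces in N, time in s.
With the tool pointing down it reaches from about 0.35 to 0.85 m from the base axis. Payload 8.1 kg.
Tool frame: the origin (TCP) lies on the mounting face of the last link; the fingertips stand 186 mm ahead of it and the grasp point (between the pads) lies 167 mm ahead of it (robot.finger_overhang is the distance from the TCP to the fingertips, in m); z points along the fingers, y is the line along which they close (so a half turn about z gives the same grasp; the last joint's range is limited). The gripper opens to 93 mm and grips with 3 to 60 N. Pads are 15 mm wide; open, the fingers measure 128 mm over their backs; the gripper's body (75 mm by 188 mm) begins 65 mm behind the grasp point.
Start: joints at [1.237, 0.13, 1.488, -0, 1.523, -0.085], TCP at [0.148, 0.582, 0.405] pointing down, gripper open.
Joint ranges: [-2.96, 2.96], [-0.89, 2.26], [0.02, 2.5], [-1.34, 4.48], [0, 2.73], [-2.66, 2.66]. Speed limits (rad/s): [2.39, 2.39, 2.79, 3.14, 3.14, 3.14].

## Interface

Orientations are given as a rotation vector (axis times angle).
In Python, from plant import readout, read_camera, get_calibration, job, robot gives the robot as it stands.
- The arm moves only by the shell command python3 -m handwheel 'ROWS' [FORCE]. ROWS is JSON, a list of rows, each a list of 5 numbers: the shift along the world's x, y, z in cm, then the turn about the world's z in rad, then the closure, from 0 (fully open) to 1 (shut). In form: [[tx, ty, tz, spin, gripper], ...]. A call has 1 to 10 rows; each row shifts and turns the commanded pose from where the row before left it; what a row does not reach is not made up. A row lasts 1/8 s, in which the tool goes at most 62.5 mm and 10.7 degrees, less where a joint would pass 70% of its speed; a pose out of reach is approached as far as the arm can. A call is refused whole if a number of a shift passes 6.25 or a number of a turn 0.188, either way. A call with a gripper value outside its range is refused whole. The fingers move at their own pace and stop on an object; FORCE is the grip in N (left out, the last holds). Time passes only in rows, so rows that do not move let the fingers close. It gives the time, the measured TCP pose, the force, the opening and the grip force at its end, in the units of the state.
- readout.read_state(): the state, without advancing time (a new reading comes with each control period).
- read_camera(name): name is "scene" or "top" or "wrist"; returns the picture (480x640x3 uint8, red, green, blue); there is no depth.
- get_calibration(name): a dict with "fovy" (degrees; the focal length in pixels is half the picture's height over the tangent of half this angle, whatever the lens; pixels are square), "cx", "cy" (the principal point, pixels), "pose" (4x4, takes a point from camera to world coordinates). Camera axes: x right, y down, z forward; pixel columns grow to the right and rows downward; lengths in m; the calibration is good to about 2 mm. A picture is of the moment at which its call begins: read the wrist's pose just before it. get_calibration takes no time and is no camera call; for the wrist camera it gives the pose at the moment of the call.
- job.close_job(): hands the job in; it is judged then, once.
The state is a dict: "t": time; "q": joint angles; "dq": joint speeds; "joint_torque": joint torques, N m; "tool_pos": TCP position; "orientation": TCP orientation; "force": force on the tool from outside, world axes, zero at the start; "wrist_torque": the same for the moment, N m; "opening": finger opening in m; "gripper_force": force on a finger pad.
Only numpy, scipy, OpenCV 4.12 (cv2) and the standard library are available. Lean on these libraries where they do the work, as an engineer would, in place of code of your own. Each camera call takes 0.05 s, during which the arm holds its last target. There are 200 camera calls.

## Task

Take the dial padlock off the hasp of the steel nut chest so that nuts can be weighed out. It is on day-lock, with only the last turn of its combination missing: turn the dial clockwise, feeling it click from notch to notch, until its long white line stands at the index line on the shackle side of the case; then pull the shackle fully open, work its free leg out of the staple without wrenching it, and lift the lock away. Finish while holding the open padlock up by its case in the gripper, level and dial up, still, about a hand's breadth clear of the lid; do not put it down or let go, and leave the other things where they are.

Things in the scene. Friction and masses are not known exactly. Their poses are not given: they have to be found in the camera images.
- chest: fixed stainless ingredient chest, 280 (x) x 320 (y) x 110 mm high, two flat leaves meeting at a seam across its middle. Origin: centre of its underside; own x points away from the robot at yaw 0; the flat top is at z = 110 mm. A padlock staple and a flat hasp strap (2.5 mm thick) sit across the seam.
- staple (a point): centre of the opening of the staple, on the chest 12 mm nearer than the seam, 11 mm above the lid: an upright loop of 5 mm steel rod in the chest's y-z plane, its two legs at y = -8 and +8 mm, top of the loop 22.5 mm above the lid. The hasp strap lies flat round it: its near end is 5 mm in front of the staple's centre.
- padlock: loose steel dial padlock, 0.3 kg, lying dial up on the near leaf, shackle through the staple. Case 50 x 50 x 22 mm, origin at the centre of its underside; own x points from the case to the shackle's crown (as the chest's x), own z up through the dial. White index line on top at the +x edge. Grip the case on its flat faces at own y = -25 and +25 mm, fingertips just above the lid.
- dial (a joint): dial angle in rad, growing anticlockwise seen from above. 0: long white line at the index line (own +x), gate open within about 0.17 rad either side; elsewhere the shackle is blocked. Starts 0.5 to 1.45. Clicks into a notch every 0.393 rad (22.5 degrees; one is at 0) and, let go, settles in the nearest within about 0.05; the clicks take about 0.05 Nm.
- knob_grip (a point): on the dial's axis, 14 mm above the case's top: in the upper half of the dial's round fluted black knob, 21 mm across, which stands from 5 to 21 mm above the case's top (so 43 mm above the lid) on a 41 mm dial disc. Any yaw of grasp will do.
- dial_mark (a point): middle of the long white line on the dial's disc, 16 mm from the dial's axis, turns with the dial
- shackle (a joint): how far the shackle is drawn out of the case, in m: 0 shut, 0.020 fully out (stop). Once the dial is right it slides against about 2.5 N and stays where it is left; 1 to 3 mm of play when locked.
- crown (a point): middle of the shackle's crown bar, 56 mm from the case's centre when shut, 11 mm above the case's underside. The shackle is a square U of 7 mm bar: free leg at own y = -15 mm, captive leg at +15 mm; inside of the crown 52.5 mm from the case's centre when shut, 72.5 mm when out.
- toe (a point): tip of the free leg (own y = -15 mm), which passes through the staple; 4.5 mm inside the case when shut, 15 mm clear of it when out. Pulling the case back brings the crown against the staple and draws the shackle; moving the case forward again until the staple stands in the gap (33 mm from the case's centre) frees the leg, and the lock lifts straight up.
- key_padlock: small brass key padlock without dial, 30 x 38 x 16 mm, shut, lying on the lid (bystander)
- tin: amber jar with steel cap, 60 mm across, 55 mm high, on the far leaf (bystander)
- beaker: steel beaker, 72 mm across, 85 mm high, on the table (bystander)
- bottle: green bottle, 68 mm across, 200 mm high, on the table (bystander)
- bowl: orange bowl, 150 mm across, 70 mm high, on the table (bystander)
- spatula: spatula lying on the table (bystander)
- choc_egg: chocolate half egg with a sugar flower, 130 x 95 x 50 mm, on the table (bystander)
Mind the look-alikes: they are no part of the job. What is shaped like the padlock but pink or red is not meant.

How it is judged:
On the way, in this order (a step that is already met when the one before it is completed fails the run):
1. the dial stands at its open notch, the shackle still shut (value of joint dial between -0.17 and 0.17 rad and value of joint shackle below 0.005 m), for 0.2 s.
2. the shackle is pulled fully open (value of joint shackle above 0.017 m), for 0.1 s.
At the end, for the whole second after the job is handed in: the padlock is held in the fingers, shackle out at least 15 mm, its underside at least 55 mm above the lid and touching nothing of the chest, dial up within 0.3 rad of level, still within 30 mm/s (value of joint shackle above 0.015 m and z of padlock in the frame of chest above 0.165 m and angle between padlock's own z axis and vertical below 0.3 rad and linear speed of padlock below 0.03 m/s and contact force between the fingers and padlock above 2 N and contact force between padlock and chest below 0.05 N); the arm keeps its last pose, push and grip.
It fails at once if the lock is forced: more than 60 N between padlock and chest (contact force between padlock and chest above 60 N).
It fails at once if a bystander is shifted by more than 25 mm (distance of any of key_padlock, tin, beaker, bottle, bowl, spatula, choc_egg from where it was at the start of the episode above 0.025 m).
It also fails if it takes over 48 s, if anything falls off the work surface, if the arm or the gripper's body presses on something with over 40 N, if the wrist force passes 120 N, or if a joint passes its speed limit or range.

## Working session

There is one attempt and no reset: what is moved stays moved. The work goes in short steps, Python scripts to look and compute and a shell command to move; the robot and the scene stay as the last step left them, time stands still between calls to the robot, and variables do not carry over. Pictures are saved under pics/ and viewed, at most 10 in all, crops included, and the job is handed in when it is done.

```bash
mkdir -p pics; ls
python3 - <<'E'
from plant import readout, read_camera, get_calibration
import cv2,numpy as np
s=readout.read_state(); print(s)
for n in("top","scene"):
    im=read_camera(n); cv2.imwrite(f"pics/{n}0.png",im[:,:,::-1]); c=get_calibration(n); print(n,c)
E
```

```text
pics
{'t': 0.0, 'q': array([ 1.23658998e+00,  1.31148705e-01,  1.48923166e+00,  9.71776643e-06,
        1.52297440e+00, -8.54179365e-02]), 'dq': array([-1.87891217e-06, -7.38529391e-04, -8.56486288e-06,  5.12745148e-04,
       -2.03762235e-03, -1.02440643e-03]), 'joint_torque': array([ 9.49876230e-04, -5.59858990e+01, -4.91743541e+01,  7.70156574e-02,
        3.56639957e-02, -7.95817556e-06]), 'tool_pos': array([0.14765487, 0.58132856, 0.40372073]), 'orientation': array([-3.89742718e-01, -3.11694277e+00,  2.70371484e-03]), 'force': array([-0.48253664, -0.55959391,  0.04931027]), 'wrist_torque': array([-0.02981692,  0.04811012, -0.02867883]), 'gripper_force': 0.0, 'opening': 0.09276385136720712}
top {'fovy': 48.164717673203384, 'cx': 329.8448451151847, 'cy': 245.0089684727456, 'pose': array([[ 0.00503585, -0.97955543,  0.20111139,  0.26278949],
       [-0.99997544, -0.00395259,  0.00578759, -0.01184503],
       [-0.00487436, -0.2011356 , -0.97955128,  1.28628078],
       [ 0.        ,  0.        ,  0.        ,  1.        ]])}
scene {'fovy': 54.46598077455268, 'cx': 307.5913520158842, 'cy': 231.96571275235502, 'pose': array([[-0.7958799 ,  0.49984499, -0.34165798,  0.84719898],
       [ 0.60536462,  0.64723228, -0.46327535,  0.50743285],
       [-0.01043378, -0.57553919, -0.81770764,  1.0003329 ],
       [ 0.        ,  0.        ,  0.        ,  1.        ]])}
```

View pics/top0.png

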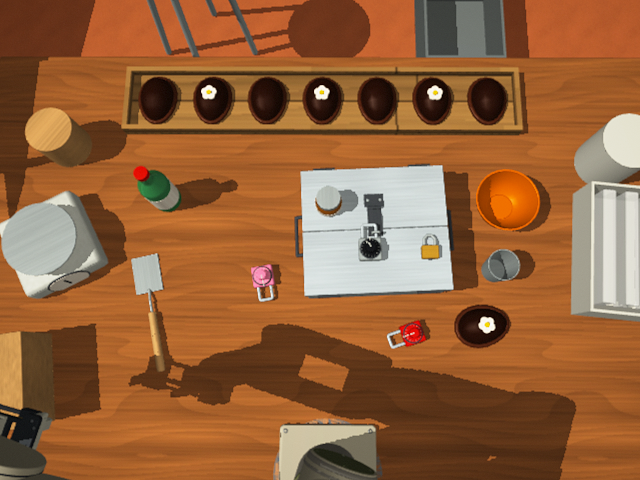

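View pics/scene0.png

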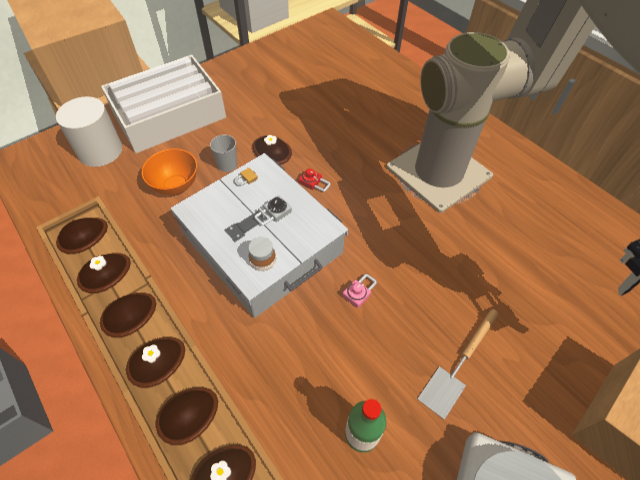

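Candidates for the lock in the top view are the steel dial lock at (370,246) on the chest, the brass key lock at (430,247), a pink one at (263,278) and a red one at (408,334). I choose (370,246): it is steel, has a dial, and its shackle is in the staple. The scene view shows it at (277,206).

```bash
cat > h.py <<'E'
from plant import readout, read_camera, get_calibration
import cv2,numpy as np
def f(c): return 240/np.tan(np.radians(c["fovy"])/2)
def ray(c,p):
    d=np.array([(p[0]-c["cx"])/f(c),(p[1]-c["cy"])/f(c),1]); P=np.array(c["pose"])
    return P[:3,3],P[:3,:3]@d
def atz(c,p,z):
    o,d=ray(c,p); return o+d*(z-o[2])/d[2]
def tri(views):
    A=np.zeros((3,3));b=np.zeros(3)
    for c,p in views:
        o,d=ray(c,p); d=d/np.linalg.norm(d); M=np.eye(3)-np.outer(d,d); A+=M;b+=M@o
    X=np.linalg.solve(A,b)
    r=[np.linalg.norm(np.cross(X-ray(c,p)[0],ray(c,p)[1]/np.linalg.norm(ray(c,p)[1]))) for c,p in views]
    return X,r
def proj(c,X):
    P=np.linalg.inv(np.array(c["pose"])); v=P[:3,:3]@np.asarray(X)+P[:3,3]
    return np.array([c["cx"]+f(c)*v[0]/v[2],c["cy"]+f(c)*v[1]/v[2]])
def crop(im,x,y,w,h,k,name): cv2.imwrite(name,cv2.resize(im[y:y+h,x:x+w,::-1],None,fx=k,fy=k,interpolation=cv2.INTER_CUBIC))
E
python3 - <<'E'
from h import *
T=get_calibration("top");S=get_calibration("scene");W=get_calibration("wrist")
print(tri([(T,(370,246)),(S,(277,206))]))
# chest top corners
for p in [(301,171),(442,166),(453,290),(304,296),(303,232),(448,229)]: print(p,atz(T,p,.11))
s=readout.read_state(); print(W, np.array(W["pose"])[:3,3]-s["tool_pos"])
a=cv2.imread("pics/top0.png")[:,:,::-1];b=cv2.imread("pics/scene0.png")[:,:,::-1]
A=cv2.resize(a[185:265,335:405],None,fx=5.7,fy=7.5*.76,interpolation=2);B=cv2.resize(b[180:260,215:295],None,fx=5,fy=5.7*1,interpolation=2)
cv2.imwrite("pics/c0.png",np.hstack([A,B])[:,:,::-1])
E
```

```text
(array([ 0.49676677, -0.09177432,  0.13017211]), [np.float64(0.0020561780332523324), np.float64(0.002056178033252346)])
(301, 171) [0.67795069 0.06238435 0.11      ]
(442, 166) [ 0.69112729 -0.26231211  0.11      ]
(453, 290) [ 0.4045209  -0.27585668  0.11      ]
(304, 296) [0.38985233 0.0512352  0.11      ]
(303, 232) [0.53390256 0.05560436 0.11      ]
(448, 229) [ 0.54209521 -0.27027872  0.11      ]
{'fovy': 63.0267463918215, 'cx': 320.4401927579009, 'cy': 248.2301722035723, 'pose': array([[ 2.46434489e-01,  9.27126998e-01,  2.82321754e-01,
         6.89302264e-02],
       [ 9.69159120e-01, -2.35505586e-01, -7.25790561e-02,
         6.01729316e-01],
       [-8.01652466e-04,  2.91500685e-01, -9.56570284e-01,
         3.83911621e-01],
       [ 0.00000000e+00,  0.00000000e+00,  0.00000000e+00,
         1.00000000e+00]])} [-0.07870444  0.02038633 -0.01986556]
```

View pics/c0.png

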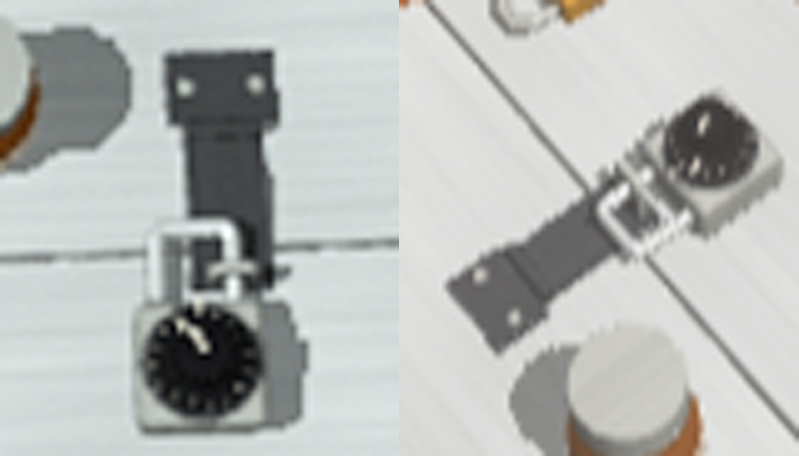

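The crop confirms the choice: dial lock, white case, shackle over the strap with its right leg in the staple, and the white line about 30° left of the index. The chest's yaw is about 0.043. I'm moving the wrist camera over it.

```bash
python3 -m handwheel '[[2.5,-4.6,-0.2,0.029,0],[2.5,-4.6,-0.2,0.029,0],[2.5,-4.6,-0.2,0.029,0],[2.5,-4.6,-0.2,0.029,0],[2.5,-4.6,-0.2,0.029,0],[2.5,-4.6,-0.2,0.029,0],[2.5,-4.6,-0.2,0.029,0],[2.5,-4.6,-0.2,0.029,0],[2.5,-4.6,-0.2,0.029,0],[2.5,-4.6,-0.2,0.029,0]]'
python3 -m handwheel '[[2.3,-4.2,-0.2,0,0],[2.3,-4.2,-0.2,0,0],[2.3,-4.2,-0.2,0,0],[2.3,-4.2,-0.2,0,0],[2,-4.2,-0.2,0,0],[0,0,0,0,0],[0,0,0,0,0]]'
python3 - <<'E'
from h import *
import pickle
s=readout.read_state();c=get_calibration("wrist");im=read_camera("wrist")
print(s["t"],s["tool_pos"],s["orientation"],proj(c,[.497,-.092,.13]))
pickle.dump((s,c,im),open("w1.pkl","wb"));cv2.imwrite("pics/w1.png",im[:,:,::-1])
E
```

```text
t: 1.35
tool_pos: [0.3981, 0.1199, 0.3845]
orientation: [-0.066, 3.141, 0.0]
force: [0.2, 0.2, -0.2]
opening: 0.0932
gripper_force: 0.0
t: 2.22
tool_pos: [0.5094, -0.0883, 0.3742]
orientation: [0.064, -3.14, -0.001]
force: [-0.4, -0.1, -0.0]
opening: 0.0931
gripper_force: 0.0
2.225 [ 0.50944493 -0.08827854  0.37417172] [ 6.37395227e-02 -3.13968413e+00 -1.22668525e-03] [313.90304793 248.99744244]
```

View pics/w1.png

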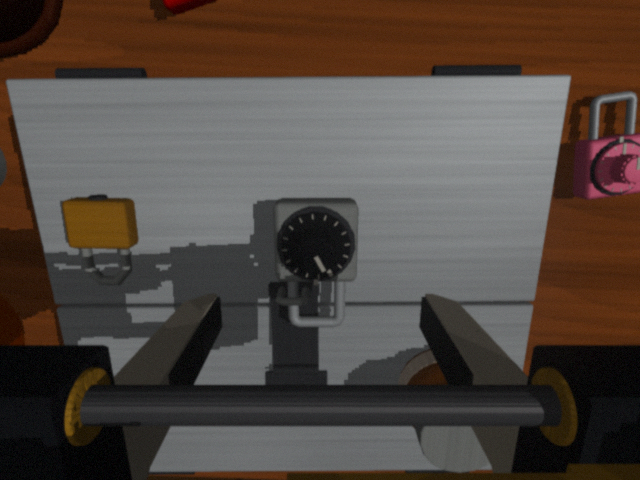

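The wrist view shows the dial lock with its case at about (316,240) and the knob at (313,243). The white line runs toward (320,264), slightly left of the index as seen from the lock, and the brass lock is at (100,223). I'll take a second view for height.

```bash
python3 -m handwheel '[[-2.5,-2.5,0,0,0],[-2.5,-2.5,0,0,0],[0,0,0,0,0],[0,0,0,0,0]]'
python3 - <<'E'
from h import *
import pickle
s=readout.read_state();c=get_calibration("wrist");im=read_camera("wrist")
q=proj(c,[.497,-.092,.13]).astype(int);print(s["t"],s["tool_pos"],q)
pickle.dump((s,c,im),open("w2.pkl","wb"))
_,_,a=pickle.load(open("w1.pkl","rb"))
print(q[0]-50,q[1]-65)
A=cv2.resize(a[190:340,266:366],None,fx=4,fy=4,interpolation=2);B=cv2.resize(im[q[1]-60:q[1]+90,q[0]-50:q[0]+50],None,fx=4,fy=4,interpolation=2)
print("B origin",q[0]-50,q[1]-60)
cv2.imwrite("pics/w12.png",cv2.convertScaleAbs(np.hstack([A,B])[:,:,::-1],alpha=1.5))
E
```

```text
t: 2.78
tool_pos: [0.4599, -0.1375, 0.3751]
orientation: [-0.066, 3.14, 0.0]
force: [0.5, -0.7, 0.3]
opening: 0.0931
gripper_force: 0.0
2.775 [ 0.45991581 -0.13750473  0.37508276] [388 324]
338 259
B origin 338 264
```

View pics/w12.png

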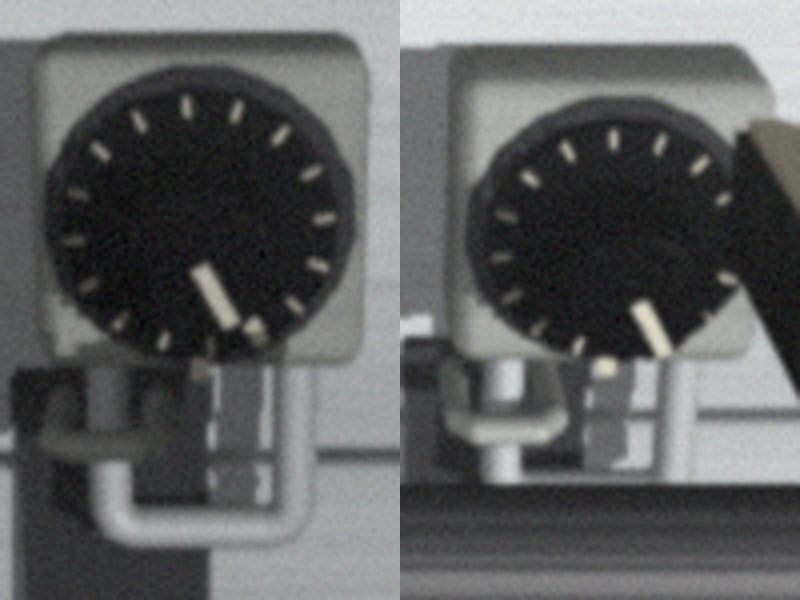

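Run:
```python
from h import *
import pickle
s1,c1,_=pickle.load(open("w1.pkl","rb"));s2,c2,_=pickle.load(open("w2.pkl","rb"))
p1=lambda x,y:(266+(x+.5)/4-.5,190+(y+.5)/4-.5)
p2=lambda x,y:(338+(x-399.5)/4-.5,264+(y+.5)/4-.5)
t1=[(100,152),(138,121),(187,107),(237,110),(281,135),(312,172),(78,194),(73,241),(89,285),(120,322),(163,340)]
t2=[(529,178),(568,152),(614,138),(660,144),(701,164),(723,200),(507,216),(500,257),(512,297),(540,328),(580,346)]
X=np.array([tri([(c1,p1(*a)),(c2,p2(*b))])[0] for a,b in zip(t1,t2)])
R=[max(tri([(c1,p1(*a)),(c2,p2(*b))])[1]) for a,b in zip(t1,t2)]
print("tick z",X[:,2].round(4),"res",max(R))
z=X[:,2].mean()
P=np.array([atz(c1,p1(*a),z) for a in t1+[(324,218),(317,265),(295,305)]])[:,:2]
from scipy.optimize import least_squares
r=least_squares(lambda v:np.hypot(*(P-v[:2]).T)-v[2],[.497,-.092,.017]).x
print("disc centre,r",r)
ang=np.degrees(np.arctan2(P[:,1]-r[1],P[:,0]-r[0]));print("tick deg",ang.round(1),(ang%22.5).round(1))
for a in[(255,330),(200,368)]:
    q=atz(c1,p1(*a),z)[:2]-r[:2];print(a,np.degrees(np.arctan2(q[1],q[0])),np.hypot(*q))
for a,b in[((200,268),(640,305)),((235,325),(665,352)),((200,368),(604,367)),((204,523),(590,475))]: print(a,tri([(c1,p1(*a)),(c2,p2(*b))]))
for a in[(200,268),(235,325)]:
    q=atz(c1,p1(*a),.153)[:2]-r[:2];print("knob",q,np.degrees(np.arctan2(q[1],q[0])))
# seam, case near/far corners
for n,a in dict(caseNL=(40,52),caseNR=(366,52),caseFL=(42,362),caseFR=(362,362)).items(): print(n,atz(c1,p1(*a),.132))
for n,a in dict(crownL=(110,523),crownR=(295,523),stapleL=(45,442),stapleR=(165,442)).items(): print(n,atz(c1,p1(*a),.121))
print("chest near edge",[atz(c1,p,.11) for p in[(10,82),(568,76)]],"seam",[atz(c1,p,.11) for p in[(60,304),(530,302)]])
```

```text
tick z [0.1366 0.1376 0.1368 0.1379 0.1376 0.1374 0.1375 0.1375 0.1379 0.1378
 0.1389] res 0.00037356701161703963
disc centre,r [ 0.49335747 -0.09119589  0.01818751]
tick deg [-126.9 -149.5 -172.6  165.   142.2  120.  -104.6  -82.   -59.7  -36.9
  -15.1   97.5   74.6   52.7] [8.1 8.  7.4 7.5 7.2 7.5 7.9 8.  7.8 8.1 7.4 7.5 7.1 7.7]
(255, 330) 30.18428655549782 0.01759440651588991
(200, 368) 2.563216647064767 0.021560039556068417
(200, 268) (array([ 0.49392081, -0.09084343,  0.1539611 ]), [np.float64(5.508728081995471e-06), np.float64(5.5087280819709056e-06)])
(235, 325) (array([ 0.50276492, -0.08577648,  0.15175615]), [np.float64(8.776776071771006e-05), np.float64(8.776776071759699e-05)])
(200, 368) (array([ 0.51654898, -0.09041641,  0.1340321 ]), [np.float64(0.0002937813610118972), np.float64(0.00029378136101187796)])
(204, 523) (array([ 0.54995797, -0.08783764,  0.11742374]), [np.float64(0.0009476714672392074), np.float64(0.0009476714672392378)])
knob [0.00087397 0.00035818] 22.285303737005247
knob [0.00888275 0.00544539] 31.509541070576812
caseNL [ 0.46947452 -0.11490996  0.132     ]
caseNR [ 0.46760208 -0.06821107  0.132     ]
caseFL [ 0.51710622 -0.11426657  0.132     ]
caseFR [ 0.51517281 -0.06559933  0.132     ]
crownL [ 0.54953893 -0.1039829   0.121     ]
crownR [ 0.54833346 -0.07347806  0.121     ]
stapleL [ 0.53540189 -0.11481477  0.121     ]
stapleR [ 0.53463086 -0.09535649  0.121     ]
chest near edge [array([ 0.40937515, -0.27092201,  0.11      ]), array([0.39312522, 0.05050656, 0.11      ])] seam [array([ 0.54917549, -0.263488  ,  0.11      ]), array([0.53501423, 0.05644782, 0.11      ])]
```

Everything agrees. The disc is at z = 0.1374 and the knob top at 0.153. The dial axis is at (0.4934, -0.0912), the lock yaw is about 0.04, and the dial is at about 27.5° ≈ 0.48 rad. Next I go over the knob, pre-turned by +0.49.

```bash
python3 -m handwheel '[[1.1,1.5,-0.5,0.163,0],[1.1,1.5,-0.5,0.163,0],[1.1,1.6,-0.5,0.163,0],[0,0,-1.7,0,0.3],[0,0,-1,0,0.3],[0,0,0,0,0.3],[0,0,0,0,0.3]]' 20; python3 -c "
from h import *
s=readout.read_state();print(s['tool_pos'],s['force'])
c=get_calibration('wrist')
from scipy.spatial.transform import Rotation as R
print(R.from_rotvec(s['orientation']).as_matrix())"
```

```text
t: 3.7
tool_pos: [0.4926, -0.0929, 0.3329]
orientation: [-0.821, 3.032, -0.0]
force: [1.1, -0.1, -0.7]
opening: 0.0654
gripper_force: 0.0
[ 0.49262031 -0.09285705  0.33292207] [ 1.07708883 -0.12918886 -0.70248148]
[[-8.63551306e-01 -5.04260971e-01  1.26330169e-04]
 [-5.04260983e-01  8.63551302e-01 -9.53710522e-05]
 [-6.10006822e-05 -1.46061172e-04 -9.99999987e-01]]
```

```bash
python3 -m handwheel '[[0.08,0.17,-0.4,0,0.5],[0,0,-0.3,0,0.6],[0,0,0,0,0.7],[0,0,0,0,0.85],[0,0,0,0,0.85],[0,0,0,0,0.85],[0,0,0,0,0.85]]' 20
```

```text
t: 4.58
tool_pos: [0.4936, -0.0908, 0.3259]
orientation: [-0.823, 3.032, -0.0]
force: [0.2, -1.2, -0.8]
opening: 0.0204
gripper_force: 20.0
```

Gripped: the opening is 20.4 mm, the knob's width. Now the clockwise turn of about 0.5 rad, in small steps.

```bash
python3 -m handwheel '[[0,0,0,-0.1,0.85],[0,0,0,-0.1,0.85],[0,0,0,-0.1,0.85],[0,0,0,-0.1,0.85],[0,0,0,-0.1,0.85],[0,0,0,0,0.85],[0,0,0,0,0.85],[0,0,0,0,0.85]]' 20
python3 - <<'E'
from h import *
import pickle
s=readout.read_state();c=get_calibration("wrist");im=read_camera("wrist")
print(s["t"],s["tool_pos"],s["orientation"],s["force"],s["wrist_torque"])
pickle.dump((s,c,im),open("w3.pkl","wb"))
q=proj(c,[.505,-.091,.135]).astype(int);x=min(max(q[0]-100,0),440);y=min(max(q[1]-75,0),330);print(x,y)
cv2.imwrite("pics/w3.png",cv2.convertScaleAbs(cv2.resize(im[y:y+150,x:x+200],None,fx=4,fy=4,interpolation=2)[:,:,::-1],alpha=1.6))
E
```

```text
t: 5.58
tool_pos: [0.4936, -0.0907, 0.3259]
orientation: [-0.049, 3.141, 0.0]
force: [0.5, 0.2, 1.8]
opening: 0.0207
gripper_force: 20.0
5.575 [ 0.49358475 -0.09073338  0.32586101] [-4.94334492e-02  3.14092867e+00  7.51325532e-05] [0.45320505 0.1826933  1.82743926] [ 0.08286131 -0.07701078 -0.01801166]
218 252
```

View pics/w3.png

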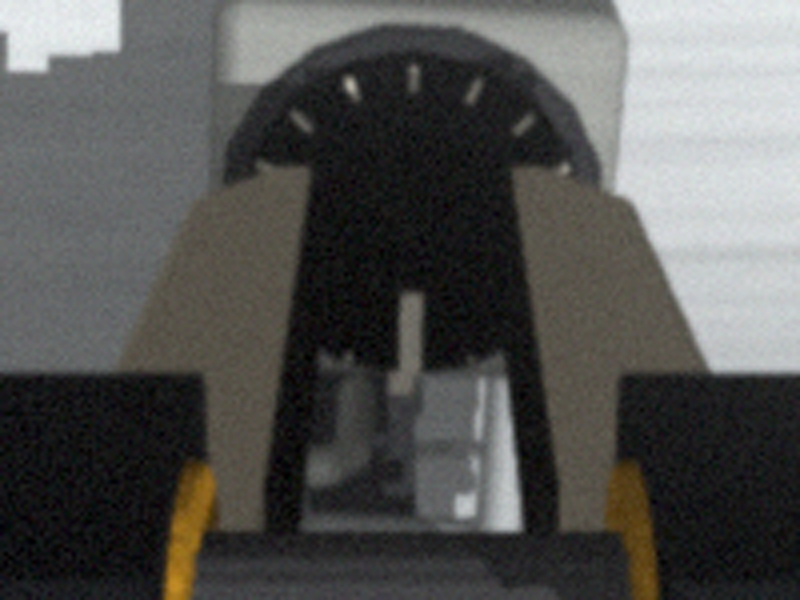

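The long line (410,330) stands at the index (402,382). Next I release in place, descend astride the case, and check.

```bash
python3 -m handwheel '[[0,0,0,0,0.6],[0,0,0,0.01,0],[0,0,0,0,0],[0,0,0,0,0],[0,0,0,0,0],[0,0,-0.9,0,0],[0,0,-0.9,0,0],[0,0,-0.8,0,0],[0,0,0,0,0],[0,0,0,0,0]]' 25
python3 - <<'E'
from h import *
import pickle
s=readout.read_state();c=get_calibration("wrist");im=read_camera("wrist")
print(s["t"],s["tool_pos"],s["orientation"],s["force"])
pickle.dump((s,c,im),open("w4.pkl","wb"))
q=proj(c,[.50,-.091,.135]).astype(int);x=min(max(q[0]-100,0),440);y=min(max(q[1]-75,0),330);print(x,y)
cv2.imwrite("pics/w4.png",cv2.convertScaleAbs(cv2.resize(im[y:y+150,x:x+200],None,fx=4,fy=4,interpolation=2)[:,:,::-1],alpha=1.6))
E
```

```text
t: 6.88
tool_pos: [0.4936, -0.0908, 0.2998]
orientation: [-0.063, 3.141, 0.0]
force: [0.2, 0.9, 1.0]
opening: 0.0931
gripper_force: 0.0
6.875 [ 0.49358094 -0.09078376  0.2998033 ] [-6.31592416e-02  3.14093240e+00  5.59304061e-06] [0.19036215 0.9495573  0.9616073 ]
218 272
```

View pics/w4.png

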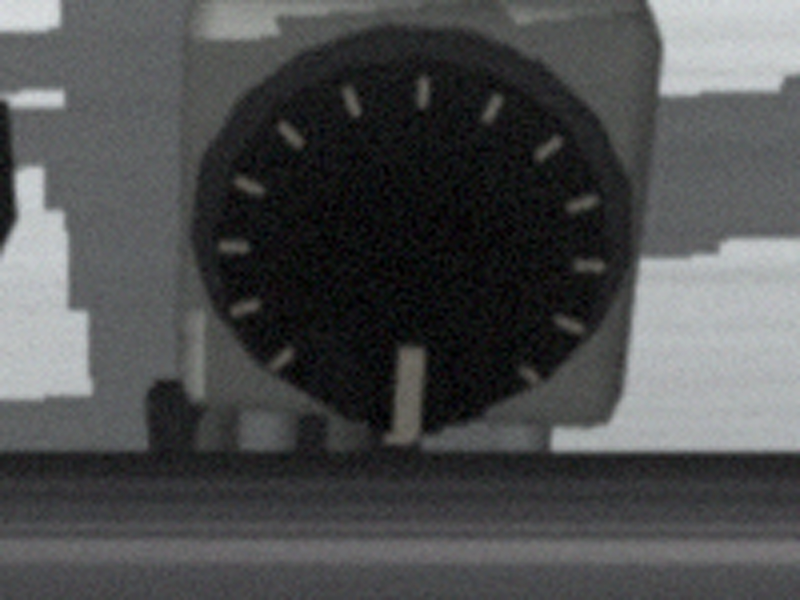

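The line (410,390) stands at the index (402,438), so the dial is right. I'll grip the case, then pull back.

```bash
python3 -m handwheel '[[0,0,0,0,0.3],[0,0,0,0,0.5],[0,0,0,0,0.6],[0,0,0,0,0.6],[0,0,0,0,0.6],[0,0,0,0,0.6]]' 25; python3 -m handwheel '[[-0.3,0,0,0,0.6],[-0.3,0,0,0,0.6],[-0.3,0,0,0,0.6],[0,0,0,0,0.6]]'
```

```text
t: 7.68
tool_pos: [0.4935, -0.0908, 0.2998]
orientation: [-0.063, 3.141, -0.0]
force: [-0.4, -0.5, 0.0]
opening: 0.0505
gripper_force: 24.6
t: 8.18
tool_pos: [0.4842, -0.0907, 0.2997]
orientation: [0.063, -3.14, -0.0]
force: [-0.8, -0.2, 0.4]
opening: 0.0504
gripper_force: 24.6
```

```bash
python3 -m handwheel '[[-0.2,-0.02,0,0,0.6],[-0.2,-0.02,0,0,0.6],[-0.2,-0.02,0,0,0.6],[-0.2,-0.01,0,0,0.6],[0,0,0,0,0.6]]'; python3 -m handwheel '[[-0.2,-0.01,0,0,0.6],[-0.2,-0.01,0,0,0.6],[-0.2,-0.01,0,0,0.6],[0,0,0,0,0.6]]'
```

```text
t: 8.8
tool_pos: [0.4764, -0.0914, 0.2998]
orientation: [0.063, -3.141, -0.0]
force: [2.9, 1.9, -1.5]
opening: 0.0502
gripper_force: 24.5
t: 9.3
tool_pos: [0.4703, -0.0917, 0.2997]
orientation: [0.063, -3.141, -0.0]
force: [1.6, 3.2, -0.6]
opening: 0.05
gripper_force: 24.4
```

```bash
python3 -m handwheel '[[-0.2,0.02,0,0,0.6],[-0.2,0.02,0,0,0.6],[-0.2,0,0,0,0.6],[0,0,0,0,0.6]]'; python3 -m handwheel '[[-0.2,0,0,0,0.6],[-0.1,0,0,0,0.6],[-0.1,0,0,0,0.6],[0,0,0,0,0.6]]'
```

```text
t: 9.8
tool_pos: [0.4643, -0.0914, 0.2997]
orientation: [0.063, -3.141, 0.0]
force: [1.0, 2.4, -0.6]
opening: 0.0502
gripper_force: 24.5
t: 10.3
tool_pos: [0.4607, -0.0914, 0.2998]
orientation: [-0.063, 3.14, -0.0]
force: [5.3, 2.1, -2.8]
opening: 0.0504
gripper_force: 24.4
```

```bash
python3 -m handwheel '[[-0.1,0,0,0,0.6],[0,0,0,0,0.6]]';python3 -m handwheel '[[-0.1,0,0,0,0.6],[0,0,0,0,0.6]]'
python3 - <<'E'
from h import *
im=read_camera("top");c=get_calibration("top");q=proj(c,[.505,-.095,.12]).astype(int);x,y=q[0]-40,q[1]-30;print(x,y)
crop(im,x,y,80,60,8,"pics/t5.png")
E
```

```text
t: 10.55
tool_pos: [0.4602, -0.0914, 0.3002]
orientation: [-0.063, 3.138, -0.0]
force: [9.2, 2.1, -3.1]
opening: 0.05
gripper_force: 24.4
t: 10.8
tool_pos: [0.4595, -0.0916, 0.3005]
orientation: [-0.063, 3.137, -0.002]
force: [9.8, 1.0, -3.2]
opening: 0.0502
gripper_force: 24.6
330 213
```

View pics/t5.png

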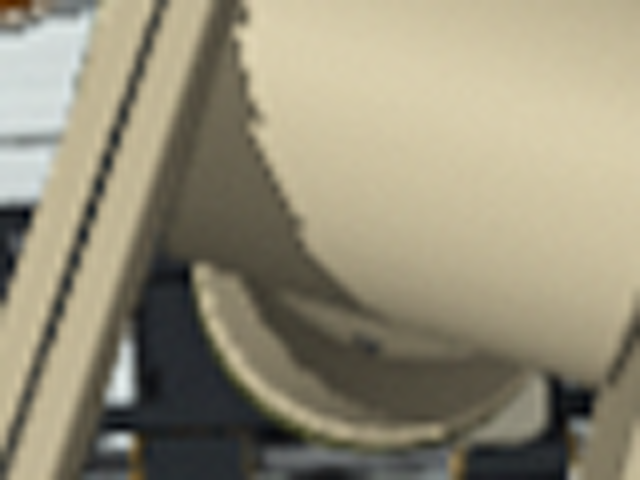

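The arm hides the lock from the top camera here. The force rise at x = 0.460 matches the stop, since the staple is then 70 mm from the case centre. Moving forward about 36.5 mm from there brings the staple into the gap.

```bash
python3 -m handwheel '[[0.4,0.02,0,0,0.6],[0.6,0.02,0,0,0.6],[0.6,0.02,0,0,0.6],[0,0,0,0,0.6]]'; python3 -m handwheel '[[0.6,0.02,0,0,0.6],[0.6,0.02,0,0,0.6],[0.6,0.02,0,0,0.6],[0.4,0,0,0,0.6],[0,0,0,0,0.6],[0,0,0,0,0.6]]'
python3 - <<'E'
from h import *
s=readout.read_state();print(s["tool_pos"],s["force"])
c=get_calibration("wrist");im=read_camera("wrist")
cv2.imwrite("pics/w6.png",cv2.convertScaleAbs(im[:,:,::-1],alpha=1.6))
b=read_camera("scene");S=get_calibration("scene");q=proj(S,[.53,-.1,.12]).astype(int);print(q)
crop(b,q[0]-50,q[1]-37,100,75,8,"pics/s6.png")
E
```

```text
t: 11.35
tool_pos: [0.4751, -0.0909, 0.2998]
orientation: [-0.063, 3.14, -0.0]
force: [1.1, -1.3, 0.9]
opening: 0.0498
gripper_force: 24.7
t: 12.1
tool_pos: [0.4969, -0.0901, 0.2998]
orientation: [-0.063, 3.14, -0.0]
force: [1.1, 0.3, 0.6]
opening: 0.0499
gripper_force: 24.7
[ 0.49686189 -0.09012476  0.29975552] [1.06836261 0.32886255 0.61203574]
[263 213]
```

View pics/s6.png

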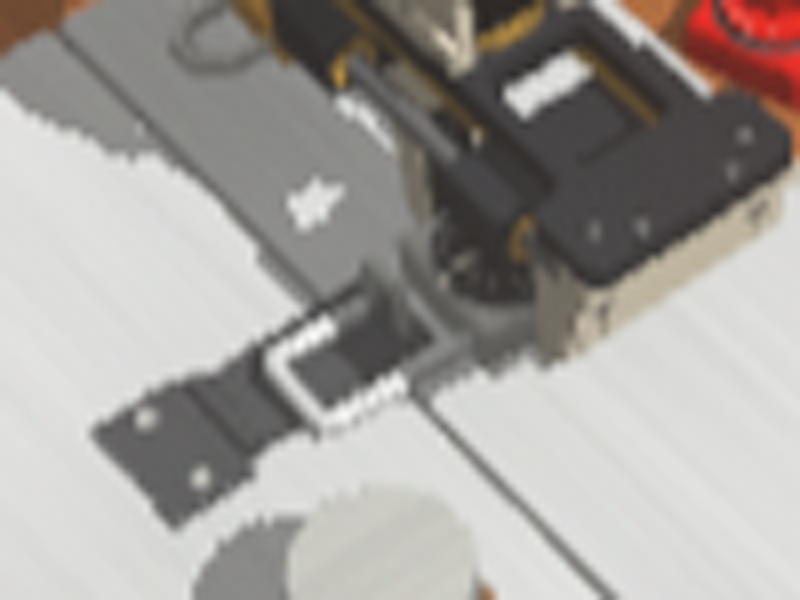

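The shackle is clearly drawn out, with its crown at (290,360), and the free leg's tip ends at about (370,300), short of the staple. I'm lifting gently and watching the force.

```bash
python3 -m handwheel '[[0,0,0.2,0,0.6],[0,0,0.2,0,0.6],[0,0,0,0,0.6]]'; python3 -m handwheel '[[0,0,0.3,0,0.6],[0,0,0.3,0,0.6],[0,0,0,0,0.6]]'
```

```text
t: 12.58
tool_pos: [0.4964, -0.0901, 0.3036]
orientation: [0.063, -3.141, -0.0]
force: [-0.5, 0.1, -2.7]
opening: 0.0498
gripper_force: 24.7
t: 12.95
tool_pos: [0.4967, -0.0902, 0.3102]
orientation: [-0.063, 3.14, -0.0]
force: [-0.5, -1.0, -2.1]
opening: 0.0502
gripper_force: 24.7
```

Only the lock's weight (about 3 N) shows on the wrist, so the leg is free. I'll carry on up to about 85 mm.

```bash
python3 -m handwheel '[[0,0,0.4,0,0.6],[0,0,0.5,0,0.6],[0,0,0.5,0,0.6],[0,0,0,0,0.6]]'; python3 -m handwheel '[[0,0,1,0,0.6],[0,0,1.5,0,0.6],[0,0,1.5,0,0.6],[0,0,1.5,0,0.6],[0,0,0.6,0,0.6],[0,0,0,0,0.6],[0,0,0,0,0.6],[0,0,0,0,0.6],[0,0,0,0,0.6],[0,0,0,0,0.6]]'
python3 - <<'E'
from h import *
b=read_camera("scene");S=get_calibration("scene");q=proj(S,[.51,-.1,.2]).astype(int)
crop(b,q[0]-50,q[1]-37,100,75,8,"pics/s7.png")
E
```

```text
t: 13.45
tool_pos: [0.4968, -0.0902, 0.3245]
orientation: [-0.063, 3.14, -0.001]
force: [0.0, -0.5, -3.2]
opening: 0.0503
gripper_force: 24.7
t: 14.7
tool_pos: [0.4965, -0.0901, 0.3845]
orientation: [0.063, -3.141, -0.0]
force: [0.1, 0.7, -3.4]
opening: 0.0502
gripper_force: 24.7
```

View pics/s7.png

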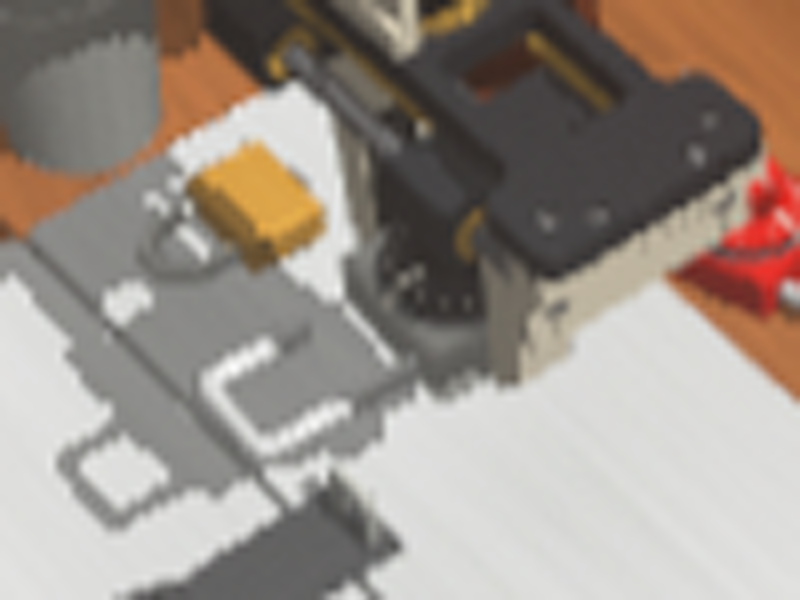

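The padlock hangs level in the fingers, with the shackle open (free toe at (305,335), clear of the case) and the staple empty at (350,500). It is 85 mm up and still.

```bash
python3 -c "
from plant import job
print(job.close_job())"
```

```text
the job is handed in; nothing more can be done
None
```

I handed the job in at about 15 s of the 48 s: the dial was turned to its open notch, the shackle drawn to its stop and the lock lifted off the staple; it is now held by its case, level, dial up and still, about 85 mm above the lid (the hand-in gave no verdict).

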